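Go / no-go check of a shaker lock pin

TASK

Check the square-headed lock pin of the sieve shaker for wear: hold it upright by its head and push its shank right through the go gap (long jaws), in at the end facing the robot and out at the far end; then try it on the no-go gap (short jaws) from the end facing the robot, leaning it squarely against both jaws with about 8 N for half a second, where it must stop. Then set the pin standing upright in the tray, without dropping it. Never press the pin on a gauge with more than 25 N, and leave everything else where it is.

Things in the scene. Friction and masses are not known exactly. Their poses are not given: they have to be found in the camera images.
- pin_center (a point): the lock pin: steel, 0.2 to 0.4 kg, standing on its foot. Round shank 24 mm across, 50 mm long, below; square head 28 x 28 mm, 28 mm tall, on top; 78 mm tall in all. This point: on its axis half-way up, 39 mm above the foot, 25 mm below the head's centre. z up the pin, x and y square to the head's faces.
- pin: the same pin, origin at the centre of the underside of its foot, same axes.
- go: go gauge (long jaws), bolted down: dark plate 90 x 100 x 12 mm; on it, clamped fast, a steel jaw block: floor top at 20 mm, two upright jaws with tops at 60 mm above the bench, 74 mm over both. Straight gap 26 mm wide, 40 mm long, square corners, open at the top and both ends, running along this frame's x. Origin: middle of the plate's underside.
- go_mouth (a point): mouth of the go gap (its end facing the robot), 40 mm above the bench. x runs into the gap, which ends at x = +40 mm; y across; z up. It lies on the plate's middle line: the jaw block is clamped up to 12 mm to either side of it along y, new each time, so the gap's true middle must be seen or felt.
- nogo: no-go gauge (short jaws), bolted down: dark plate 90 x 100 x 12 mm; on it, clamped fast, a steel jaw block: floor top at 20 mm, two upright jaws with tops at 60 mm above the bench, 74 mm over both. Straight gap 20 mm wide, 16 mm long, square corners, open at the top and both ends, running along this frame's x. Origin: middle of the plate's underside.
- nogo_mouth (a point): mouth of the no-go gap (its end facing the robot), 40 mm above the bench. x runs into the gap, which ends at x = +16 mm; y across; z up. It lies on the plate's middle line: the jaw block is clamped up to 12 mm to either side of it along y, new each time, so the gap's true middle must be seen or felt. Bearing on both corners, the pin's axis is at x = -6.6 mm; on one only, further out.
- tray: grey plastic tray for checked parts, 120 x 120 mm outside, rim 18 mm above the bench, walls 4 mm, floor about 4 mm thick, fixed to the bench. Origin: centre of its underside.
- spare: bystander: another pin with a round black knob, 32 mm across, 65 mm tall, standing. Origin under its foot.
- weight: bystander: small brass weight, 40 mm across, 38 mm tall. Origin at its underside.
- wrench: bystander: steel wrench 170 mm long, lying flat. Origin at its underside.
- bottle: bystander: small amber bottle, 44 mm across, 90 mm tall. Origin at its underside.
- core_a: bystander: black asphalt specimen, a disc 102 mm across, 64 mm tall. Origin at its underside.
- core_b: bystander: a second such specimen.
- ring: bystander: flat steel ring 70 mm across, 10 mm tall. Origin at its underside.

How it is judged:
By the outcome, as a careful person would: the job done as asked, in the order asked, and still so for the second after the job is handed in, with the robot touching nothing.
It also fails if it takes over 69 s, if anything falls off the work surface, if the arm or the gripper's body presses on something with over 40 N, if the wrist force passes 120 N, or if a joint passes its speed limit or range.

ROBOT

A 6-joint arm with a two-finger parallel gripper is mounted at the origin on the work surface. World frame = base frame: x ahead of the robot, y to its left, z up, the work surface at z = 0. Lengths are in m, angles in rad, forces in N, time in s.
With the tool pointing down it reaches from about 0.25 to 0.775 m from the base axis. Payload 4 kg.
Tool frame: the origin (TCP) lies at the very end of the fingers, on their centre line; the grasp point (between the pads) lies tcp_to_grasp behind it (tcp_to_grasp is the distance from the TCP to the grasp point, in m); z points along the fingers, y is the direction in which the jaws open and shut (so a half turn about z gives the same grasp; the last joint's range is limited). The gripper opens to 94 mm and grips with 3 to 60 N. Pads are 16 mm wide; open, the fingers measure 119 mm over their backs; the gripper's body (75 mm by 177 mm) begins 78 mm behind the grasp point.
Start: joints at [1.012, 0.087, 1.371, -0, 1.684, -0.103], TCP at [0.242, 0.494, 0.206] pointing down, gripper open.
Joint ranges: [-3.1, 3.1], [-0.76, 2.03], [0.27, 2.55], [-1.08, 4.22], [0.17, 2.65], [-2.57, 2.57]. Speed limits (rad/s): [2.79, 2.79, 3.14, 3.14, 3.14, 3.14].

INTERFACE

Orientations are given as [roll, pitch, yaw] about the fixed x, y, z axes, in that order (R = Rz(yaw) Ry(pitch) Rx(roll)).
In Python, from bench import * gives the robot as it stands.
- The arm moves only by the tool play_rows, never from a script. Its argument "rows" is a list of rows, each a list of 3 entries, a list of its own where there are three numbers: the finger opening in cm, from 0 to 9.4, then the shift along the world's x, y, z in cm, then the turn, a rotation vector about the world's x, y, z in rad. A call has 1 to 8 rows; each row is the pose to reach, as a shift and turn from the pose commanded when the call began; what a row does not reach only later rows make up. A row lasts 1/12 s, in which the tool goes at most 41.7 mm and 7.16 degrees, less where a joint would pass 70% of its speed; a pose out of reach is approached as far as the arm can. A call with a gripper value outside its range is refused whole. The fingers move at their own pace and stop on an object; the grip force is fixed at half the most. Time passes only in rows, so rows that repeat a pose let the fingers close. It gives the time, the measured TCP pose, the force and the opening at its end, in the units of the state.
- get_obs(): the state, without advancing time (a new reading comes with each control period).
- snapshot(name): name is "scene" or "top" or "wrist"; returns a dict with "pixels" (400x640x3 uint8, red, green, blue), "fx", "fy", "cx", "cy" (pixels), "rvec" (rotation vector, rad) and "tvec" (3), from world to camera coordinates, as OpenCV has them. Camera axes: x right, y down, z forward; pixel columns grow to the right and rows downward; lengths in m; the calibration is good to about 2 mm. A picture is of the moment at which its call begins. There is no depth.
- close_job(): hands the job in, once; it reports no verdict.
Trained networks look in the newest picture that a camera, given by its name, has taken for a name from the list of things; names that differ only in an ending like _2 or _b are one class to them, and where a whole thing is asked for, a point or a joint stands for the part that bears it (a point fixed in the world has none). Each returns a list of dicts, best first, with "confidence" (0 to 1); they miss things now and then, are a little off and sometimes report something else, mostly with a low value. They report only what shows in the picture. A call takes as long as a camera call.
- silhouettes(camera, label): "mask" (400x640 bool, what is visible of it) and "point" ([row, column] in pixels, amid what is visible of it).
The state is a dict: "time": time; "joint_positions": joint angles; "qvel": joint speeds; "joint_torque": joint torques, N m; "tool_pos": TCP position; "ee_rot": TCP orientation; "wrist_force": force on the tool from outside, world axes, zero at the start; "wrist_torque": the same for the moment, N m; "width": finger opening in m.
Only numpy, scipy, OpenCV 4.12 (cv2) and the standard library are available. Lean on these libraries where they do the work, as an engineer would, in place of code of your own. Each camera call takes 0.05 s, during which the arm holds its last target. There are 200 camera calls.

## Working session

There is one attempt and no reset: what is moved stays moved. The work goes in short steps, Python scripts to look and compute and a tool call to move; the robot and the scene stay as the last step left them, time stands still between calls to the robot, and variables do not carry over. Pictures are saved under pics/ and viewed, about 8 in all and at most 12, crops included, and the job is handed in when it is done.

Besides the shell and the picture viewer there is one more tool, called by a JSON object that holds its "fn" and its "kwargs", one argument or row to a line. play_rows: Moves the arm, as the interface text tells. Its arguments: {"type":"object","properties":{"rows":{"type":"array"}},"required":["rows"]}

```bash
mkdir -p pics; ls; cat > h.py <<'E'
from bench import *
import numpy as np, cv2
def cam(s):
    R=cv2.Rodrigues(np.array(s["rvec"],float))[0]; return R,np.array(s["tvec"],float)
def proj(s,P):
    R,t=cam(s); p=(np.atleast_2d(P)@R.T)+t
    return np.c_[s["fx"]*p[:,0]/p[:,2]+s["cx"], s["fy"]*p[:,1]/p[:,2]+s["cy"]]
def ray(s,u,v,z):
    R,t=cam(s); d=R.T@np.array([(u-s["cx"])/s["fx"],(v-s["cy"])/s["fy"],1]); c=-R.T@t
    return c+d*(z-c[2])/d[2]
def save(s,n,crop=None,k=1):
    im=s["pixels"][:,:,::-1]
    if crop: im=im[crop[0]:crop[1],crop[2]:crop[3]]
    cv2.imwrite(f"pics/{n}.png",cv2.resize(im,None,fx=k,fy=k,interpolation=cv2.INTER_CUBIC))
E
python3 - <<'E'
from h import *
o=get_obs(); print({k:np.round(v,3) for k,v in o.items()})
ss={}
for n in ("scene","top"):
    s=snapshot(n); ss[n]=s; save(s,n+"0")
    R,t=cam(s); print(n,s["fx"],-R.T@t)
    for l in ("pin","go","nogo","tray","spare"):
        for d in silhouettes(n,l)[:2]:
            v,u=d["point"]; m=np.argwhere(d["mask"]); print(l,round(d["confidence"],2),(u,v),m.min(0),m.max(0),ray(s,u,v,0.04).round(3))
E
```

```text
pics
{'time': np.float64(0.0), 'joint_positions': array([ 1.012,  0.088,  1.372, -0.   ,  1.684, -0.103]), 'qvel': array([-0.001,  0.001,  0.001, -0.   ,  0.001, -0.001]), 'joint_torque': array([ 1.0000e-03, -3.4019e+01, -3.0243e+01,  7.2000e-02,  3.3000e-02,
       -0.0000e+00]), 'tool_pos': array([0.242, 0.493, 0.204]), 'ee_rot': array([-3.139, -0.   ,  2.686]), 'wrist_force': array([-0.107,  0.432, -0.464]), 'wrist_torque': array([ 0.03 , -0.021, -0.02 ]), 'width': np.float64(0.094)}
scene 429.52416572655613 [1.20475093 0.61143926 0.61699012]
pin 0.7 (378.0, 183.3) [172 374] [201 388] [0.424 0.02  0.04 ]
go 0.66 (417.0, 237.0) [209 390] [258 447] [0.545 0.226 0.04 ]
nogo 0.56 (294.0, 179.6) [160 272] [193 317] [ 0.562 -0.156  0.04 ]
nogo 0.55 (425.4, 200.6) [193 417] [209 432] [0.41  0.158 0.04 ]
tray 0.9 (307.3, 221.2) [198 271] [242 340] [0.669 0.009 0.04 ]
tray 0.37 (209.2, 163.2) [144 189] [180 227] [ 0.666 -0.405  0.04 ]
spare 0.6 (230.6, 206.9) [196 223] [223 237] [ 0.755 -0.17   0.04 ]
top 518.5830849084678 [0.46320285 0.01641629 1.55837317]
pin 0.62 (316.6, 257.0) [254 311] [263 320] [0.437 0.04  0.04 ]
pin 0.45 (258.6, 231.9) [216 240] [249 276] [0.513 0.208 0.04 ]
go 0.71 (257.6, 228.5) [216 240] [248 276] [0.523 0.211 0.04 ]
nogo 0.79 (393.2, 226.4) [210 376] [242 411] [ 0.523 -0.186  0.04 ]
tray 0.66 (338.3, 188.6) [168 315] [213 360] [ 0.637 -0.027  0.04 ]
spare 0.72 (258.2, 230.4) [216 240] [250 277] [0.517 0.209 0.04 ]
```

View pics/scene0.png

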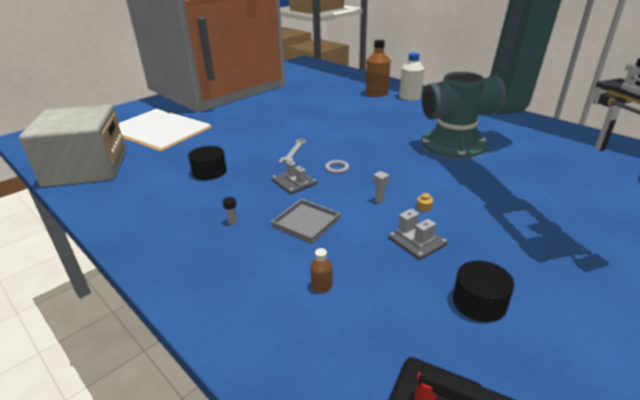

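```bash
python3 -c "
import cv2;im=cv2.imread('pics/top0.png')[130:330,200:460];cv2.imwrite('pics/top0c.png',cv2.resize(im,None,fx=3,fy=3,interpolation=cv2.INTER_CUBIC))"
```

```text
(no output)
```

View pics/top0c.png

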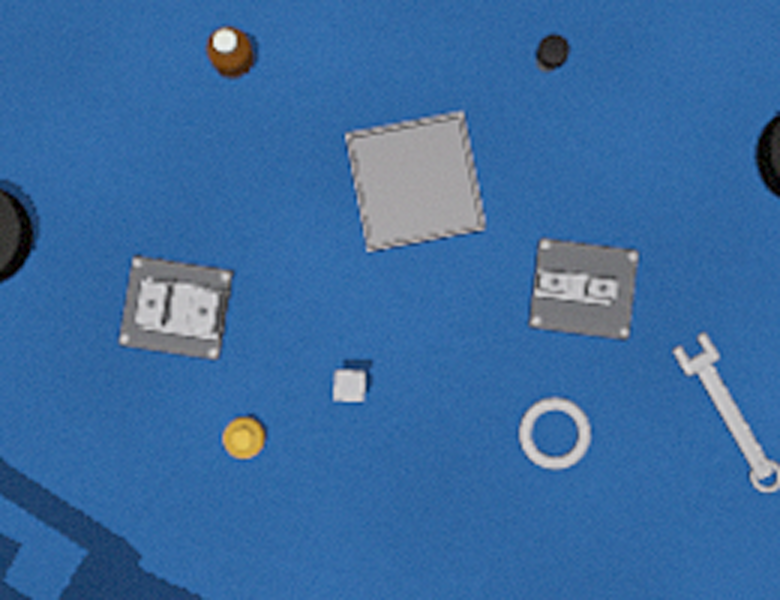

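The scene picture shows the pin at (381,185), go gauge (418,237) beside the brass weight (425,202), no-go gauge (294,180) and tray (306,220). The top crop (origin 200,130, ×3) shows the go gap at crop (167,305), the no-go gap at (586,290), the pin head at (350,385), and both plates yawed about -0.15 rad.

```bash
python3 - <<'E'
from h import *
import bench; print([n for n in dir(bench) if not n.startswith('_')], getattr(bench,'tcp_to_grasp',None))
s=snapshot("top")
f=lambda x,y,z:ray(s,200+(x-1)/3,130+(y-1)/3,z).round(4)
print("pin",f(350,385,.078))
for n,B in dict(go=[(138,262),(226,276),(125,340),(212,353)],nogo=[(545,244),(631,257),(537,321),(624,332)],tray=[(348,134),(463,114),(369,250),(484,229)]).items():
    P=np.array([f(*b,.013 if n!='tray' else .018) for b in B]); d=P[0]-P[1]; e=P[0]-P[2]
    print(n,P.mean(0),np.arctan2(-d[0],d[1]),np.arctan2(e[1],e[0]))
print("gapgo",f(167,305,.06),"gapno",f(586,290,.06), "weight",f(243,438,.038))
w=snapshot("wrist"); R,t=cam(w); o=get_obs(); c=-R.T@t
from scipy.spatial.transform import Rotation as Ro
T=Ro.from_euler('xyz',o["ee_rot"]).as_matrix()
print("wcam in tool",T.T@(c-o["tool_pos"]),"axes",(T.T@R.T).round(3),w["fx"])
E
```

```text
['IKError', 'close_job', 'get_obs', 'silhouettes', 'snapshot', 'tcp_to_grasp'] 0.0188
pin [0.4352 0.0398 0.078 ]
go [0.51275 0.21285 0.013  ] -0.170542970330356 -0.16599095980125175
nogo [ 0.526275 -0.19345   0.013   ] -0.16325366357537366 -0.12612433482684143
tray [ 0.6348 -0.0274  0.018 ] 0.16176840859910713 0.16612455888372804
gapgo [0.5139 0.2148 0.06  ] gapno [ 0.5228 -0.1887  0.06  ] weight [0.3849 0.1446 0.038 ]
wcam in tool [ 0.07458757  0.00072264 -0.17853904] axes [[ 0.    -0.967 -0.256]
 [ 1.    -0.     0.001]
 [-0.001 -0.256  0.967]] 288.41873374613306
```

{"fn": "play_rows", "kwargs": {
  "rows": [
    [9.4, [27, -35, -5], [0, 0, -1.1]],
    [9.4, [27, -35, -5], [0, 0, -1.1]],
    [9.4, [27, -35, -5], [0, 0, -1.1]],
    [9.4, [27, -35, -5], [0, 0, -1.1]],
    [9.4, [27, -35, -5], [0, 0, -1.1]],
    [9.4, [27, -35, -5], [0, 0, -1.1]],
    [9.4, [27, -35, -5], [0, 0, -1.1]],
    [9.4, [27, -35, -5], [0, 0, -1.1]]
  ]
}}

```text
time: 1.37
tool_pos: [0.4453, 0.2299, 0.1682]
ee_rot: [3.141, -0.0, 1.68]
wrist_force: [1.0, 0.6, 0.1]
width: 0.0936
```

{"fn": "play_rows", "kwargs": {
  "rows": [
    [9.4, [6.5, -8.5, -2], [0, 0, -0.11]],
    [9.4, [6.5, -8.5, -2], [0, 0, -0.11]],
    [9.4, [6.5, -8.5, -2], [0, 0, -0.11]],
    [9.4, [6.5, -8.5, -2], [0, 0, -0.11]],
    [9.4, [6.5, -8.5, -2], [0, 0, -0.11]]
  ]
}}

```text
time: 1.78
tool_pos: [0.5096, 0.1456, 0.1475]
ee_rot: [-3.14, -0.0, 1.573]
wrist_force: [0.8, -0.1, -0.5]
width: 0.0943
```

```bash
python3 - <<'E'
from h import *
o=get_obs(); print(o["tool_pos"],o["ee_rot"],o["width"])
w=snapshot("wrist"); save(w,"w1"); np.save("w1.npy",w,allow_pickle=True)
print(proj(w,[[.4352,.0398,.078],[.5139,.2148,.06],[.513,.213,.012]]).round(0))
for l in ("pin","go"):
    for d in silhouettes("wrist",l)[:2]:
        m=np.argwhere(d["mask"]);print(l,d["confidence"],d["point"],m.min(0),m.max(0))
E
```

```text
[0.50959829 0.14561627 0.1474693 ] [-3.14011794e+00 -3.25687725e-04  1.57291072e+00] 0.09430957230229756
[[242. 309.]
 [323. 127.]
 [321. 128.]]
pin 0.57 [280.6, 256.9] [261 232] [294 267]
go 0.97 [127.1, 323.5] [ 73 275] [182 373]
```

View pics/w1.png

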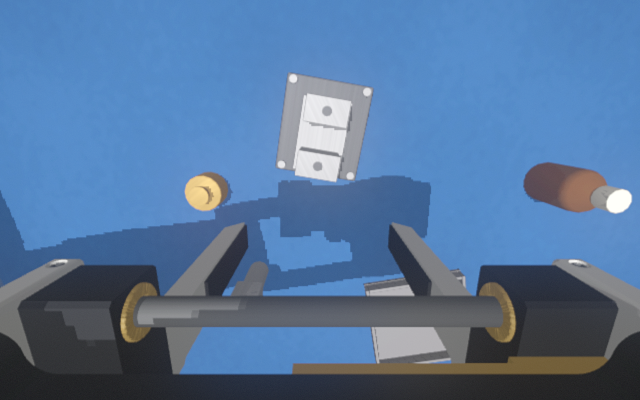

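The wrist view shows the go gauge at (323,127): upper jaw about (327,110), lower jaw about (318,165), floor between; pin partly behind the left finger at (257,280), tray at (415,315).

```bash
python3 - <<'E'
from h import *
w=np.load("w1.npy",allow_pickle=True).item(); save(w,"w1c",(65,195,265,385),6)
E
```

```text
(no output)
```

View pics/w1c.png

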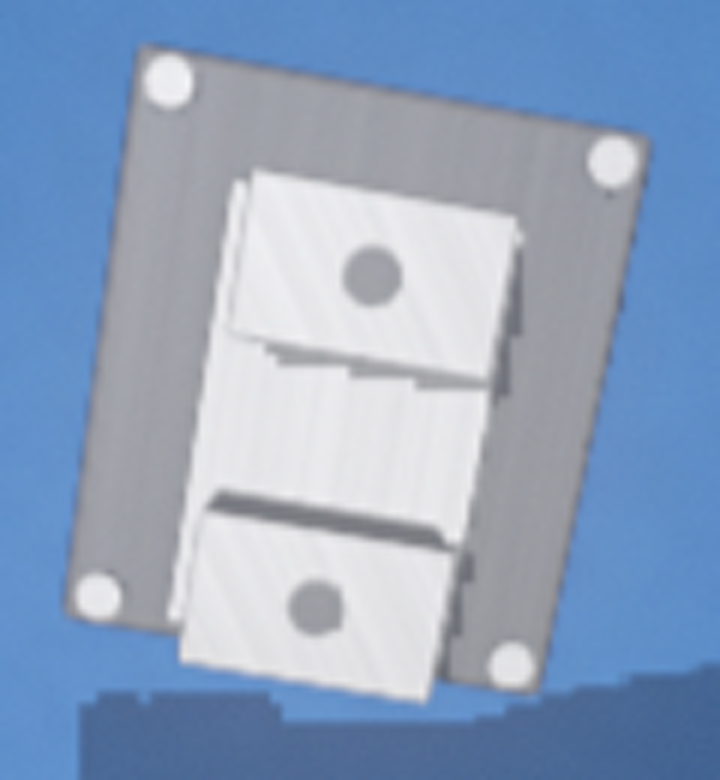

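The crop shows clean jaw-top corners: upper jaw (253,170),(520,217),(490,383),(230,335); lower jaw (205,512),(457,550),(427,703),(180,660). I'll fit the block to those.

```bash
cat >> h.py <<'E'
from scipy.optimize import least_squares
def fitblock(w,px,L,gap,z=.06):
    h,o=gap/2,.037
    # order per jaw as TL,TR,BR,BL in image (image right=+x, down=-y); upper jaw then lower
    G=np.array([[-L/2,o],[L/2,o],[L/2,h],[-L/2,h],[-L/2,-h],[L/2,-h],[L/2,-o],[-L/2,-o]])
    def P(p):
        c,s=np.cos(p[2]),np.sin(p[2]); return np.c_[G@np.array([[c,s],[-s,c]])+p[:2],np.full(8,z)]
    r=least_squares(lambda p:(proj(w,P(p))-px).ravel(),[*ray(w,*px.mean(0),z)[:2],-.16])
    return r.x,r.fun.reshape(-1,2).round(1)
E
python3 - <<'E'
from h import *
w=np.load("w1.npy",allow_pickle=True).item()
f=lambda a:(np.array(a)+.5)/6-.5+[265,65]
x,r=fitblock(w,f([(253,170),(520,217),(490,383),(230,335),(205,512),(457,550),(427,703),(180,660)]),.04,.026)
print("block",x.round(4),r.tolist())
c,s=np.cos(x[2]),np.sin(x[2]); print("mouth",x[0]-.02*c,x[1]-.02*s)
B=np.array([ray(w,*f(b),.013) for b in [(168,80),(612,162),(98,597),(512,665)]]); print("plate",B.mean(0))
d=silhouettes("wrist","pin")[0]; 
print("pin",ray(w,*proj(w,[[.4352,.0398,.078]])[0],.078))
E
```

```text
block [ 0.5135  0.2046 -0.1649] [[-0.1, -0.5], [0.5, -0.3], [0.2, -0.2], [-0.5, 0.1], [-0.7, -0.4], [0.3, 0.6], [0.6, 0.3], [-0.3, 0.5]]
mouth 0.49373714623524423 0.2078396097913177
plate [0.51442575 0.21223233 0.013     ]
pin [0.4352 0.0398 0.078 ]
```

{"fn": "play_rows", "kwargs": {
  "rows": [
    [9.4, [-7.4, -17, 1], [0, 0, 0]],
    [9.4, [-7.4, -17, 1], [0, 0, 0]],
    [9.4, [-7.4, -17, 1], [0, 0, 0]],
    [9.4, [-7.4, -17, 1], [0, 0, 0]],
    [9.4, [-7.4, -17, 1], [0, 0, 0]],
    [9.4, [-7.4, -17, 1], [0, 0, 0]]
  ]
}}

```text
time: 2.48
tool_pos: [0.4343, -0.0251, 0.1591]
ee_rot: [3.14, 0.002, 1.573]
wrist_force: [0.6, 0.4, 0.4]
width: 0.0941
```

```bash
python3 - <<'E'
from h import *
o=get_obs(); print(o["tool_pos"],o["ee_rot"],o["width"])
w=snapshot("wrist"); np.save("w2.npy",w,allow_pickle=True)
u,v=proj(w,[[.4352,.0398,.078]])[0]; print(u,v)
save(w,"w2c",(int(v)-55,int(v)+55,int(u)-55,int(u)+55),5)
for d in silhouettes("wrist","pin")[:2]:
        m=np.argwhere(d["mask"]);print(d["confidence"],d["point"],m.min(0),m.max(0))
E
```

```text
[ 0.43431927 -0.02510053  0.15912353] [3.13961743e+00 1.64283805e-03 1.57316436e+00] 0.09408002796702815
318.4670278513016 132.3252567076434
0.63 [129.0, 319.8] [116 304] [148 336]
```

View pics/w2c.png

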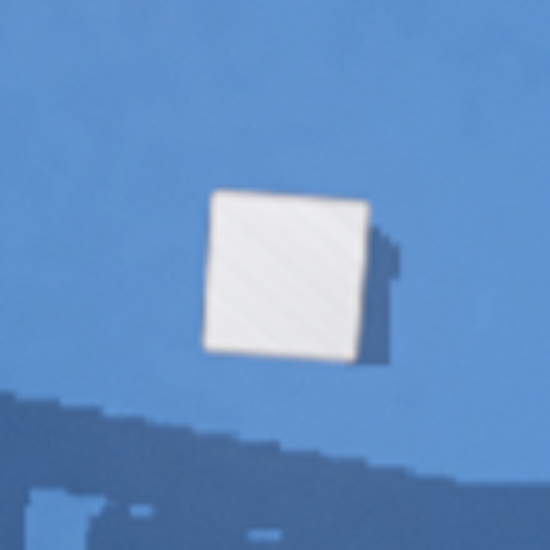

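The crop shows the pin head's square with corners (211,190),(371,203),(358,361),(204,350), slightly turned.

```bash
python3 - <<'E'
from h import *
w=np.load("w2.npy",allow_pickle=True).item()
P=np.array([ray(w,*((np.array(a)+.5)/5-.5+[263,77]),.078) for a in [(211,190),(371,203),(358,361),(204,350)]])
print(P.mean(0),[np.linalg.norm(P[i]-P[i-1]).round(4) for i in range(4)])
a=P[1]-P[0];b=P[2]-P[3];print(np.arctan2(a[1],a[0]),np.arctan2(b[1],b[0])); a=P[0]-P[3];b=P[1]-P[2];print(np.arctan2(-a[0],a[1]),np.arctan2(-b[0],b[1]))
E
```

```text
[0.43637414 0.0400634  0.078     ] [np.float64(0.0274), np.float64(0.0278), np.float64(0.0272), np.float64(0.0275)]
-0.07560788228641967 -0.06833102065003352
-0.05446356607094534 -0.06573181780657592
```

{"fn": "play_rows", "kwargs": {
  "rows": [
    [9.4, [0.2, 3.5, -1], [0, 0, -0.035]],
    [9.4, [0.2, 6.5, -2], [0, 0, -0.068]],
    [9.4, [0.2, 6.5, -5.5], [0, 0, -0.068]],
    [8.0, [0.2, 6.5, -8.5], [0, 0, -0.068]],
    [6.5, [0.2, 6.5, -11.2], [0, 0, -0.068]],
    [5, [0.2, 6.5, -11.2], [0, 0, -0.068]],
    [5, [0.2, 6.5, -11.2], [0, 0, -0.068]],
    [5, [0.2, 6.5, -11.2], [0, 0, -0.068]]
  ]
}}

```text
time: 3.25
tool_pos: [0.4387, 0.0427, 0.0476]
ee_rot: [3.139, -0.0, 1.51]
wrist_force: [-0.2, 0.4, 0.5]
width: 0.0642
```

{"fn": "play_rows", "kwargs": {
  "rows": [
    [5, [-0.1, -0.2, -0.1], [0, 0, 0]],
    [4.2, [-0.1, -0.2, -0.1], [0, 0, 0]],
    [4.2, [-0.1, -0.2, -0.1], [0, 0, 0]]
  ]
}}

```text
time: 3.5
tool_pos: [0.4376, 0.0395, 0.0466]
ee_rot: [3.138, -0.0, 1.507]
wrist_force: [-0.7, 0.3, 1.4]
width: 0.0445
```

```bash
python3 - <<'E'
from h import *
for i in range(4):
    o=get_obs(); print(o["time"],o["tool_pos"].round(4),o["ee_rot"].round(3),o["width"].round(4),o["wrist_force"].round(2))
    if i<3: snapshot("top")
E
```

```text
Traceback (most recent call last):
AttributeError: 'float' object has no attribute 'round'
```

Now close and settle.

{"fn": "play_rows", "kwargs": {
  "rows": [
    [2, [0, 0, 0], [0, 0, 0]],
    [2, [0, 0, 0], [0, 0, 0]],
    [2, [0, 0, 0], [0, 0, 0]],
    [2, [0, 0, 0], [0, 0, 0]],
    [2, [0, 0, 0], [0, 0, 0]],
    [2, [0, 0, 0], [0, 0, 0]]
  ]
}}

```text
time: 4.0
tool_pos: [0.4367, 0.0395, 0.0454]
ee_rot: [3.141, 0.0, 1.508]
wrist_force: [-0.4, 0.0, 2.8]
width: 0.0283
```

```bash
cat >> h.py <<'E'
def show(n=4):
    f=[]
    for i in range(n):
        o=get_obs(); f.append([*o["tool_pos"],*o["ee_rot"],o["width"],*o["wrist_force"],*o["wrist_torque"]])
        if i<n-1: snapshot("top")
    f=np.array(f); print(round(o["time"],2),"mean",f.mean(0).round(4).tolist(),"\nsd",f.std(0).round(4).tolist()); return f.mean(0)
E
python3 -c "
from h import *
show()"
```

```text
4.15 mean [0.4367, 0.0395, 0.0454, 3.1409, 0.0001, 1.5078, 0.028, -0.5647, 0.1063, 3.1803, -0.0997, 0.2189, 0.0093] 
sd [0.0, 0.0, 0.0, 0.0, 0.0, 0.0, 0.0002, 0.3469, 0.1041, 0.2527, 0.0361, 0.0099, 0.0155]
```

{"fn": "play_rows", "kwargs": {
  "rows": [
    [2, [0, 0, 1], [0, 0, 0]],
    [2, [0, 0, 4], [0, 0, 0]],
    [2, [0, 0.5, 7], [0, 0, -0.02]],
    [2, [0.4, 4, 7], [0, 0, -0.1]],
    [2, [0.8, 8, 7], [0, 0, -0.1]],
    [2, [1.2, 12, 7], [0, 0, -0.1]],
    [2, [1.8, 16, 7], [0, 0, -0.1]],
    [2, [1.8, 17.4, 7], [0, 0, -0.1]]
  ]
}}

```text
time: 4.82
tool_pos: [0.4541, 0.2182, 0.1147]
ee_rot: [-3.14, -0.003, 1.411]
wrist_force: [-0.6, -0.5, -2.2]
width: 0.0273
```

{"fn": "play_rows", "kwargs": {
  "rows": [
    [2, [0, 0, -2], [0, 0, 0]],
    [2, [0, 0, -4], [0, 0, 0]],
    [2, [0, 0, -4.7], [0, 0, 0]],
    [2, [0, 0, -4.7], [0, 0, 0]],
    [2, [0, 0, -4.7], [0, 0, 0]]
  ]
}}

```text
time: 5.23
tool_pos: [0.454, 0.2133, 0.0677]
ee_rot: [-3.14, 0.001, 1.407]
wrist_force: [0.2, -0.1, -1.9]
width: 0.0278
```

```bash
python3 - <<'E'
from h import *
p=show(3)
w=snapshot("wrist"); save(w,"w3",(60,400,180,500),2); np.save("w3.npy",w,allow_pickle=True)
d=np.array([.9864,-.1642]);n=np.array([.1642,.9864]); q=p[:2]+[-.0003,.0006]-[.4937,.2078]
print("pin in gap frame",q@d,q@n)
E
```

```text
5.33 mean [0.4547, 0.2135, 0.0686, 1.0468, -0.0003, 1.4073, 0.0279, 0.0969, 0.1624, -2.0204, -0.0343, 0.0441, 0.0035] 
sd [0.0005, 0.0001, 0.0006, 2.9607, 0.0007, 0.0001, 0.0001, 0.0991, 0.2306, 0.3213, 0.022, 0.0179, 0.0366]
pin in gap frame -0.03980181442779485 -0.00025518744137642904
```

View pics/w3.png

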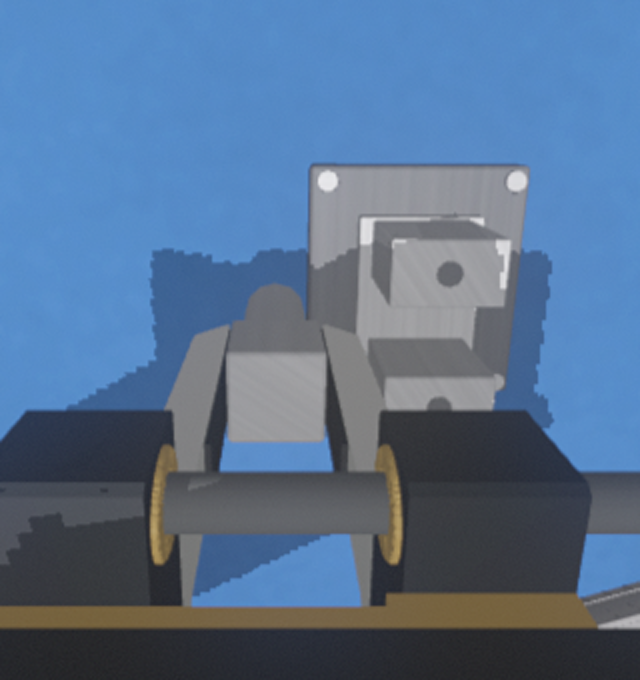

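Pin is held upright in front of the go gap: head top corners at crop (227,352),(327,352),(325,441),(228,441); jaw inner top edges at crop y≈300–306 and ≈375. Cross-checking in this same picture.

```bash
python3 - <<'E'
from h import *
w=np.load("w3.npy",allow_pickle=True).item()
d=np.array([.9864,-.1642]);n=np.array([.1642,.9864]);m=np.array([.4937,.2078])
F=lambda a,z:ray(w,*((np.array(a)+.5)/2-.5+[180,60]),z)[:2]-m
for z,L in ((.1012,[(227,352),(327,352),(325,441),(228,441)]),(.06,[(392,300),(503,306),(385,375),(495,377),(392,239),(510,239)])):
    for a in L: p=F(a,z); print(z,a,(p@d*1e3).round(1),(p@n*1e3).round(1))
E
```

```text
0.1012 (227, 352) -52.2 13.7
0.1012 (327, 352) -25.0 13.7
0.1012 (325, 441) -24.9 -13.4
0.1012 (228, 441) -52.5 -13.4
0.06 (392, 300) 0.8 15.7
0.06 (503, 306) 38.9 13.6
0.06 (385, 375) -0.2 -12.0
0.06 (495, 377) 38.7 -12.7
0.06 (392, 239) -0.4 36.9
0.06 (510, 239) 38.8 37.0
```

{"fn": "play_rows", "kwargs": {
  "rows": [
    [2, [1.5, -0.22, 0], [0, 0, 0]],
    [2, [2.8, -0.43, 0], [0, 0, 0]],
    [2, [3.36, -0.53, 0], [0, 0, 0]],
    [2, [3.46, -0.545, 0], [0, 0, 0]],
    [2, [3.56, -0.56, 0], [0, 0, 0]],
    [2, [3.65, -0.575, 0], [0, 0, 0]],
    [2, [3.75, -0.59, 0], [0, 0, 0]],
    [2, [3.75, -0.59, 0], [0, 0, 0]]
  ]
}}

```text
time: 6.05
tool_pos: [0.4917, 0.2078, 0.0681]
ee_rot: [3.142, -0.0, 1.408]
wrist_force: [0.5, -0.5, -1.5]
width: 0.0281
```

```bash
cat >> h.py <<'E'
def gf(m,yaw,n=3,off=(-.0003,.0006)):
    d=np.array([np.cos(yaw),np.sin(yaw)]);nn=np.array([-d[1],d[0]])
    p=show(n); q=p[:2]+off-m; F=p[7:9]; print("pin x,y mm",(q@d*1e3).round(2),(q@nn*1e3).round(2),"F x,y,z",(F@d).round(2),(F@nn).round(2),p[9].round(2))
GO=(np.array([.4937,.2078]),-.165)
E
python3 -c "
from h import *
gf(*GO)"
```

```text
6.15 mean [0.4916, 0.2078, 0.0681, -1.0471, 0.0, 1.408, 0.028, 0.1556, 0.3073, -2.0693, -0.0838, 0.074, -0.0056] 
sd [0.0, 0.0, 0.0, 2.9619, 0.0, 0.0, 0.0001, 0.3193, 0.5924, 0.4382, 0.0281, 0.0216, 0.0093]
pin x,y mm -2.45 0.21 F x,y,z 0.1 0.33 -2.07
```

{"fn": "play_rows", "kwargs": {
  "rows": [
    [2, [0.15, -0.025, 0], [0, 0, 0]],
    [2, [0.3, -0.05, 0], [0, 0, 0]],
    [2, [0.45, -0.075, 0], [0, 0, 0]],
    [2, [0.6, -0.1, 0], [0, 0, 0]],
    [2, [0.8, -0.13, 0], [0, 0, 0]],
    [2, [1.0, -0.165, 0], [0, 0, 0]],
    [2, [1.0, -0.165, 0], [0, 0, 0]]
  ]
}}

```text
time: 6.73
tool_pos: [0.5024, 0.2059, 0.068]
ee_rot: [3.141, 0.0, 1.407]
wrist_force: [-0.2, 0.7, -1.9]
width: 0.0279
```

```bash
python3 -c "
from h import *
gf(*GO)"
```

```text
6.83 mean [0.5022, 0.206, 0.068, 1.0471, 0.0, 1.4076, 0.028, -0.0445, 0.149, -2.3532, -0.0717, 0.0839, 0.0077] 
sd [0.0002, 0.0, 0.0, 2.9618, 0.0, 0.0001, 0.0001, 0.1831, 0.5445, 0.3617, 0.0024, 0.0046, 0.0302]
pin x,y mm 8.29 0.13 F x,y,z -0.07 0.14 -2.35
```

{"fn": "play_rows", "kwargs": {
  "rows": [
    [2, [0.25, -0.041, 0], [0, 0, 0]],
    [2, [0.5, -0.082, 0], [0, 0, 0]],
    [2, [0.75, -0.123, 0], [0, 0, 0]],
    [2, [1.0, -0.165, 0], [0, 0, 0]],
    [2, [1.25, -0.206, 0], [0, 0, 0]],
    [2, [1.5, -0.248, 0], [0, 0, 0]],
    [2, [1.75, -0.29, 0], [0, 0, 0]],
    [2, [2.0, -0.332, 0], [0, 0, 0]]
  ]
}}

```text
time: 7.5
tool_pos: [0.5222, 0.2027, 0.068]
ee_rot: [-3.142, 0.0, 1.408]
wrist_force: [-0.0, -1.2, -2.5]
width: 0.0279
```

```bash
python3 -c "
from h import *
gf(*GO)"
```

```text
7.6 mean [0.5224, 0.2026, 0.068, 1.0469, -0.0, 1.4076, 0.0279, -0.0681, -0.3274, -2.6923, -0.042, 0.0699, -0.0434] 
sd [0.0002, 0.0, 0.0, 2.9617, 0.0, 0.0001, 0.0001, 0.429, 0.6331, 0.3683, 0.02, 0.0274, 0.0024]
pin x,y mm 28.77 0.16 F x,y,z -0.01 -0.33 -2.69
```

{"fn": "play_rows", "kwargs": {
  "rows": [
    [2, [0.3, -0.05, 0], [0, 0, 0]],
    [2, [0.7, -0.116, 0], [0, 0, 0]],
    [2, [1.1, -0.183, 0], [0, 0, 0]],
    [2, [1.5, -0.25, 0], [0, 0, 0]],
    [2, [2.0, -0.333, 0], [0, 0, 0]],
    [2, [2.6, -0.433, 0], [0, 0, 0]],
    [2, [3.3, -0.55, 0], [0, 0, 0]],
    [2, [3.6, -0.6, 0], [0, 0, 0]]
  ]
}}

```text
time: 8.27
tool_pos: [0.5592, 0.1964, 0.068]
ee_rot: [3.141, -0.0, 1.407]
wrist_force: [-0.3, 0.4, -1.2]
width: 0.0279
```

```bash
python3 -c "
from h import *
gf(*GO)"
```

```text
8.37 mean [0.559, 0.1964, 0.068, 3.141, 0.0, 1.4073, 0.0279, 0.7361, 0.4954, -1.8288, -0.077, 0.0464, 0.0172] 
sd [0.0003, 0.0001, 0.0, 0.0003, 0.0, 0.0001, 0.0001, 0.7101, 0.2661, 0.4535, 0.0156, 0.0409, 0.0138]
pin x,y mm 65.92 0.07 F x,y,z 0.64 0.61 -1.83
```

{"fn": "play_rows", "kwargs": {
  "rows": [
    [2, [0, 0, 2], [0, 0, 0]],
    [2, [0, 0, 5], [0, 0, 0]],
    [2, [-0.3, -3, 7.2], [0, 0, 0]],
    [2, [-0.6, -7, 7.2], [0, 0, 0]],
    [2, [-0.9, -11, 7.2], [0, 0, 0]],
    [2, [-1.2, -15, 7.2], [0, 0, 0]],
    [2, [-1.6, -19, 7.2], [0, 0, 0]],
    [2, [-2, -23, 7.2], [0, 0, 0]]
  ]
}}

```text
time: 9.03
tool_pos: [0.5373, -0.0348, 0.1403]
ee_rot: [3.141, -0.0, 1.408]
wrist_force: [0.0, -0.1, -2.6]
width: 0.0277
```

{"fn": "play_rows", "kwargs": {
  "rows": [
    [2, [-0.4, -4, 0], [0, 0, 0]],
    [2, [-0.8, -8, 0], [0, 0, 0]],
    [2, [-1.1, -12, 0], [0, 0, 0]],
    [2, [-1.4, -16, 0], [0, 0, 0]],
    [2, [-1.7, -19, 0], [0, 0, 0]],
    [2, [-2, -22.3, 0], [0, 0, 0]],
    [2, [-2, -22.3, 0], [0, 0, 0]],
    [2, [-2, -22.3, 0], [0, 0, 0]]
  ]
}}

```text
time: 9.7
tool_pos: [0.5173, -0.2577, 0.1397]
ee_rot: [-3.141, -0.001, 1.405]
wrist_force: [0.2, 1.2, -2.1]
width: 0.0279
```

```bash
python3 - <<'E'
from h import *
show(2)
w=snapshot("wrist"); np.save("w4.npy",w,allow_pickle=True)
u,v=proj(w,[[.525,-.19,.04]])[0].astype(int); print(u,v,w["pixels"].shape); v0=max(v-65,0)
print("origin",u-60,v0); save(w,"w4c",(v0,v0+130,u-60,u+60),6)
for d in silhouettes("wrist","nogo")[:2]: m=np.argwhere(d["mask"]);print(d["confidence"],d["point"],m.min(0),m.max(0))
E
```

```text
9.75 mean [0.5174, -0.257, 0.1397, -3.141, -0.0009, 1.4055, 0.0279, -0.1012, 0.7419, -2.7982, -0.047, 0.1061, -0.0036] 
sd [0.0001, 0.0007, 0.0, 0.0, 0.0002, 0.001, 0.0001, 0.325, 0.4344, 0.6778, 0.0031, 0.0001, 0.0185]
313 129 (400, 640, 3)
origin 253 64
0.89 [128.7, 317.2] [ 76 271] [180 362]
```

View pics/w4c.png

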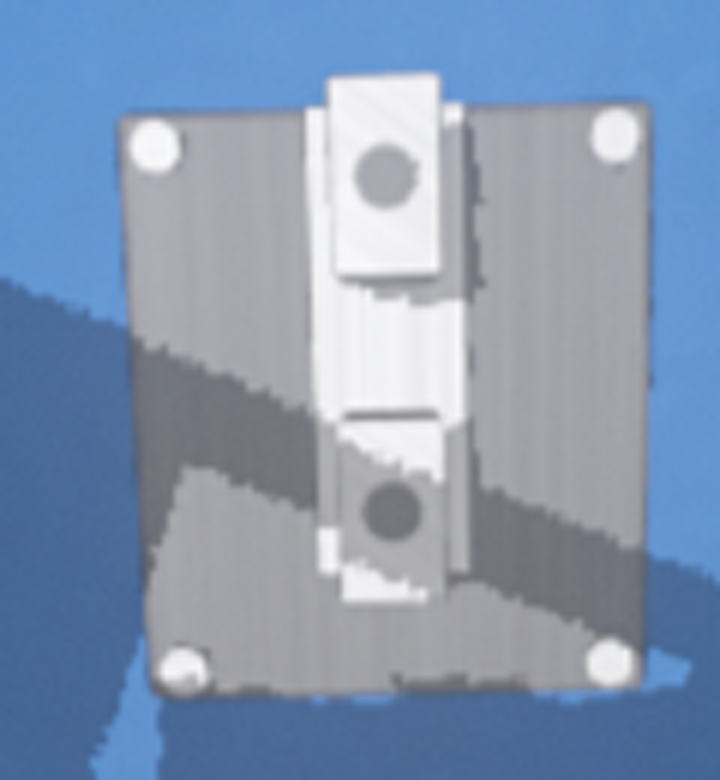

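The no-go crop shows the jaw tops: upper (327,77),(440,73),(439,274),(337,277); lower (338,422),(443,420),(444,600),(343,602).

```bash
python3 - <<'E'
from h import *
w=np.load("w4.npy",allow_pickle=True).item()
f=lambda a:(np.array(a)+.5)/6-.5+[253,64]
x,r=fitblock(w,f([(327,77),(440,73),(439,274),(337,277),(338,422),(443,420),(444,600),(343,602)]),.016,.020)
print("block",x.round(4),r.tolist())
B=np.array([ray(w,*f(b),.013) for b in [(155,147),(615,137),(184,670),(610,662)]]); print("plate",B.mean(0))
a=B[0]-B[2]+B[1]-B[3]; b=B[1]-B[0]+B[3]-B[2]; print("plate yaw",np.arctan2(-a[0],a[1]),np.arctan2(b[1],b[0]))
for yaw in (x[2],):
    c,s=np.cos(yaw),np.sin(yaw); print("mouth",x[0]-.008*c,x[1]-.008*s)
E
```

```text
block [ 0.5295 -0.1831 -0.1444] [[-0.1, -0.4], [0.2, -0.1], [0.8, 0.2], [-0.9, 0.1], [-0.4, -0.3], [0.4, -0.3], [0.5, 0.4], [-0.4, 0.4]]
plate [ 0.52794475 -0.19403273  0.013     ]
plate yaw -0.1406283898752197 -0.14446259549597193
mouth 0.5215539141262308 -0.18195203111732544
```

{"fn": "play_rows", "kwargs": {
  "rows": [
    [2, [-1, 3.5, 0], [0, 0, 0.02]],
    [2, [-2, 6.5, 0], [0, 0, 0.02]],
    [2, [-2, 7.8, 0], [0, 0, 0.02]],
    [2, [-2, 7.8, -2.5], [0, 0, 0.02]],
    [2, [-2, 7.8, -5], [0, 0, 0.02]],
    [2, [-2, 7.8, -7.1], [0, 0, 0.02]],
    [2, [-2, 7.8, -7.1], [0, 0, 0.02]],
    [2, [-2, 7.8, -7.1], [0, 0, 0.02]]
  ]
}}

```text
time: 10.52
tool_pos: [0.4973, -0.1769, 0.0682]
ee_rot: [-3.139, -0.001, 1.429]
wrist_force: [0.6, -0.1, -1.3]
width: 0.0278
```

```bash
echo 'NO=(np.array([.5216,-.1820]),-.144)' >> h.py; python3 -c "
from h import *
gf(*NO)"
```

```text
10.62 mean [0.4983, -0.1777, 0.0696, 1.0467, 0.0001, 1.4291, 0.0278, 0.2682, 0.0432, -1.4505, -0.0805, 0.0885, -0.0164] 
sd [0.0008, 0.0006, 0.0011, 2.9598, 0.0007, 0.0003, 0.0, 0.2435, 0.3971, 0.2078, 0.0015, 0.0367, 0.0198]
pin x,y mm -24.02 1.5 F x,y,z 0.26 0.08 -1.45
```

{"fn": "play_rows", "kwargs": {
  "rows": [
    [2, [0.6, -0.2, -0.1], [0, 0, 0]],
    [2, [1.1, -0.3, -0.1], [0, 0, 0]],
    [2, [1.2, -0.3, -0.1], [0, 0, 0]],
    [2, [1.2, -0.3, -0.1], [0, 0, 0]],
    [2, [1.2, -0.3, -0.1], [0, 0, 0]]
  ]
}}

```text
time: 11.03
tool_pos: [0.5102, -0.1814, 0.0683]
ee_rot: [3.141, 0.0, 1.428]
wrist_force: [-0.8, -0.5, -2.9]
width: 0.0279
```

```bash
python3 -c "
from h import *
gf(*NO)"
```

```text
11.13 mean [0.51, -0.1814, 0.0682, 1.047, 0.0001, 1.4277, 0.0278, -0.3084, 0.1483, -2.0868, -0.0894, 0.1154, -0.0085] 
sd [0.0001, 0.0, 0.0001, 2.9618, 0.0001, 0.0, 0.0001, 0.4519, 0.5374, 0.6006, 0.0309, 0.0115, 0.035]
pin x,y mm -11.94 -0.49 F x,y,z -0.33 0.1 -2.09
```

{"fn": "play_rows", "kwargs": {
  "rows": [
    [2, [0.2, 0.03, 0], [0, 0, 0]],
    [2, [0.3, 0.0, 0], [0, 0, 0]],
    [2, [0.4, -0.01, 0], [0, 0, 0]],
    [2, [0.4, -0.01, 0], [0, 0, 0]]
  ]
}}

```text
time: 11.47
tool_pos: [0.5141, -0.1814, 0.068]
ee_rot: [3.141, 0.0, 1.428]
wrist_force: [-0.7, 0.5, -2.3]
width: 0.0281
```

```bash
python3 -c "
from h import *
gf(*NO)"
```

```text
11.57 mean [0.514, -0.1814, 0.068, 1.0471, -0.0, 1.4278, 0.0279, -0.1649, 0.035, -2.1774, -0.0207, 0.0802, 0.0128] 
sd [0.0001, 0.0, 0.0, 2.9618, 0.0, 0.0, 0.0001, 0.3743, 0.3736, 0.3252, 0.0035, 0.027, 0.0181]
pin x,y mm -7.99 0.09 F x,y,z -0.17 0.01 -2.18
```

{"fn": "play_rows", "kwargs": {
  "rows": [
    [2, [0.05, -0.007, 0], [0, 0, 0]],
    [2, [0.1, -0.014, 0], [0, 0, 0]],
    [2, [0.1, -0.014, 0], [0, 0, 0]]
  ]
}}

```text
time: 11.82
tool_pos: [0.515, -0.1815, 0.068]
ee_rot: [3.141, 0.0, 1.428]
wrist_force: [-0.5, 0.1, -3.7]
width: 0.028
```

```bash
python3 -c "
from h import *
gf(*NO)"
```

```text
11.92 mean [0.5149, -0.1815, 0.068, 3.1415, -0.0, 1.4278, 0.0278, 0.2208, 0.0488, -2.4708, -0.039, 0.0722, -0.0118] 
sd [0.0, 0.0, 0.0, 0.0, 0.0, 0.0, 0.0002, 0.5543, 0.0819, 0.8643, 0.025, 0.0156, 0.0043]
pin x,y mm -7.05 0.09 F x,y,z 0.21 0.08 -2.47
```

{"fn": "play_rows", "kwargs": {
  "rows": [
    [2, [0.03, -0.004, 0], [0, 0, 0]],
    [2, [0.06, -0.009, 0], [0, 0, 0]],
    [2, [0.06, -0.009, 0], [0, 0, 0]]
  ]
}}

```text
time: 12.17
tool_pos: [0.5154, -0.1815, 0.068]
ee_rot: [-3.141, -0.0, 1.428]
wrist_force: [-1.1, -0.1, -1.8]
width: 0.0278
```

```bash
python3 -c "
from h import *
gf(*NO)"
```

```text
12.27 mean [0.5154, -0.1815, 0.0679, -3.1412, -0.0002, 1.4278, 0.0277, -0.8817, 0.2266, -2.0373, 0.041, 0.1821, 0.0102] 
sd [0.0, 0.0, 0.0, 0.0, 0.0, 0.0, 0.0002, 0.4805, 0.4864, 0.2458, 0.0088, 0.0379, 0.0135]
pin x,y mm -6.64 0.19 F x,y,z -0.91 0.1 -2.04
```

{"fn": "play_rows", "kwargs": {
  "rows": [
    [2, [0.015, 0.01, 0], [0, 0, 0]],
    [2, [0.033, 0.016, 0], [0, 0, 0]],
    [2, [0.033, 0.016, 0], [0, 0, 0]]
  ]
}}

```text
time: 12.52
tool_pos: [0.5155, -0.1814, 0.0679]
ee_rot: [-3.141, 0.0, 1.428]
wrist_force: [-1.0, 1.2, -2.2]
width: 0.0276
```

```bash
cat >> h.py <<'E'
def ft(n=5,yaw=-.144,m=NO[0],off=(-.0003,.0006)):
    d=np.array([np.cos(yaw),np.sin(yaw)]);nn=np.array([-d[1],d[0]])
    p=show(n); q=p[:2]+off-m; F=p[7:9]; T=p[10:12]-[-.05,.08]; L=np.array([-T[1],T[0]])
    print("xy mm",(q@d*1e3).round(2),(q@nn*1e3).round(2),"F d,n",(F@d).round(2),(F@nn).round(2),"hF d,n",(L@d).round(3),(L@nn).round(3))
E
python3 -c "
from h import *
ft()"
```

```text
12.72 mean [0.5155, -0.1814, 0.0679, -3.1409, 0.0, 1.4278, 0.0277, -1.4368, 0.3495, -1.822, 0.0161, 0.4219, -0.0075] 
sd [0.0, 0.0, 0.0, 0.0, 0.0, 0.0, 0.0, 0.523, 0.453, 0.2593, 0.0384, 0.0445, 0.0214]
xy mm -6.48 0.28 F d,n -1.47 0.14 hF d,n -0.348 0.016
```

{"fn": "play_rows", "kwargs": {
  "rows": [
    [2, [0.025, -0.0035, 0], [0, 0, 0]],
    [2, [0.05, -0.007, 0], [0, 0, 0]],
    [2, [0.05, -0.007, 0], [0, 0, 0]]
  ]
}}

```text
time: 12.97
tool_pos: [0.5157, -0.1814, 0.0679]
ee_rot: [-3.14, -0.0, 1.428]
wrist_force: [-4.0, 0.6, -0.7]
width: 0.0273
```

```bash
python3 -c "
from h import *
ft()"
```

```text
13.17 mean [0.5157, -0.1814, 0.0679, -3.1401, -0.0, 1.4278, 0.0276, -4.096, 0.5832, -1.0094, 0.0489, 0.9401, 0.0021] 
sd [0.0, 0.0, 0.0, 0.0001, 0.0, 0.0, 0.0002, 0.4476, 0.43, 0.2612, 0.0222, 0.0795, 0.0149]
xy mm -6.27 0.29 F d,n -4.14 -0.01 hF d,n -0.865 -0.026
```

{"fn": "play_rows", "kwargs": {
  "rows": [
    [2, [0.035, -0.005, 0], [0, 0, 0]],
    [2, [0.071, -0.01, 0], [0, 0, 0]],
    [2, [0.071, -0.01, 0], [0, 0, 0]],
    [2, [0.071, -0.01, 0], [0, 0, 0]]
  ]
}}

```text
time: 13.5
tool_pos: [0.5159, -0.1814, 0.0678]
ee_rot: [-3.139, -0.0, 1.428]
wrist_force: [-5.5, 0.3, 0.1]
width: 0.0276
```

```bash
python3 -c "
from h import *
ft()"
```

```text
13.7 mean [0.5159, -0.1814, 0.0678, -3.1388, -0.0001, 1.4278, 0.0279, -6.1198, 0.807, 0.135, 0.1251, 1.384, -0.0077] 
sd [0.0, 0.0, 0.0, 0.0, 0.0, 0.0, 0.0002, 0.3226, 0.5721, 0.3186, 0.0098, 0.0133, 0.0115]
xy mm -6.1 0.31 F d,n -6.17 -0.08 hF d,n -1.316 -0.014
```

{"fn": "play_rows", "kwargs": {
  "rows": [
    [2, [0.035, -0.005, 0], [0, 0, 0]],
    [2, [0.069, -0.01, 0], [0, 0, 0]],
    [2, [0.069, -0.01, 0], [0, 0, 0]],
    [2, [0.069, -0.01, 0], [0, 0, 0]]
  ]
}}

```text
time: 14.03
tool_pos: [0.516, -0.1815, 0.0678]
ee_rot: [-3.137, -0.0, 1.428]
wrist_force: [-7.3, 1.0, 0.5]
width: 0.0275
```

```bash
python3 -c "
from h import *
ft()"
```

```text
14.23 mean [0.516, -0.1814, 0.0678, -3.1374, -0.0001, 1.4277, 0.0277, -7.4635, 0.9783, 1.0252, 0.1423, 1.6807, 0.0129] 
sd [0.0, 0.0, 0.0, 0.0, 0.0, 0.0, 0.0002, 0.3056, 0.2817, 0.358, 0.0256, 0.0172, 0.0263]
xy mm -6.0 0.3 F d,n -7.53 -0.1 hF d,n -1.612 -0.039
```

{"fn": "play_rows", "kwargs": {
  "rows": [
    [2, [0.035, -0.005, 0], [0, 0, 0]],
    [2, [0.035, -0.005, 0], [0, 0, 0]],
    [2, [0.035, -0.005, 0], [0, 0, 0]],
    [2, [0.035, -0.005, 0], [0, 0, 0]],
    [2, [0.035, -0.005, 0], [0, 0, 0]],
    [2, [0.035, -0.005, 0], [0, 0, 0]],
    [2, [0.035, -0.005, 0], [0, 0, 0]],
    [2, [0.035, -0.005, 0], [0, 0, 0]]
  ]
}}

```text
time: 14.9
tool_pos: [0.5161, -0.1814, 0.0678]
ee_rot: [-3.137, -0.0, 1.428]
wrist_force: [-7.3, 1.3, 1.4]
width: 0.0274
```

```bash
python3 -c "
from h import *
ft()"
```

```text
15.1 mean [0.5161, -0.1815, 0.0678, -3.1368, -0.0001, 1.4277, 0.0279, -7.6494, 0.939, 1.1089, 0.1785, 1.8066, 0.0125] 
sd [0.0, 0.0, 0.0, 0.0, 0.0, 0.0, 0.0003, 0.4639, 0.3363, 0.1825, 0.0174, 0.0178, 0.0265]
xy mm -5.94 0.29 F d,n -7.71 -0.17 hF d,n -1.742 -0.022
```

{"fn": "play_rows", "kwargs": {
  "rows": [
    [2, [0.03, -0.004, 0], [0, 0, 0]],
    [2, [0.03, -0.004, 0], [0, 0, 0]],
    [2, [0.03, -0.004, 0], [0, 0, 0]],
    [2, [0.03, -0.004, 0], [0, 0, 0]],
    [2, [0.03, -0.004, 0], [0, 0, 0]],
    [2, [0.03, -0.004, 0], [0, 0, 0]],
    [2, [0.03, -0.004, 0], [0, 0, 0]],
    [2, [0.03, -0.004, 0], [0, 0, 0]]
  ]
}}

```text
time: 15.77
tool_pos: [0.5161, -0.1815, 0.0678]
ee_rot: [-3.136, -0.0, 1.428]
wrist_force: [-8.8, 0.8, 2.2]
width: 0.0277
```

```bash
python3 -c "
from h import *
ft()
w=snapshot('wrist'); save(w,'w5',(60,400,180,500),2); np.save('w5.npy',w,allow_pickle=True)"
```

```text
15.97 mean [0.5161, -0.1815, 0.0678, -3.1362, -0.0001, 1.4277, 0.028, -8.411, 1.1463, 1.8453, 0.183, 1.9424, 0.0145] 
sd [0.0, 0.0, 0.0, 0.0, 0.0, 0.0, 0.0002, 0.4126, 0.2392, 0.3284, 0.0172, 0.0231, 0.014]
xy mm -5.9 0.29 F d,n -8.49 -0.07 hF d,n -1.877 -0.037
```

View pics/w5.png

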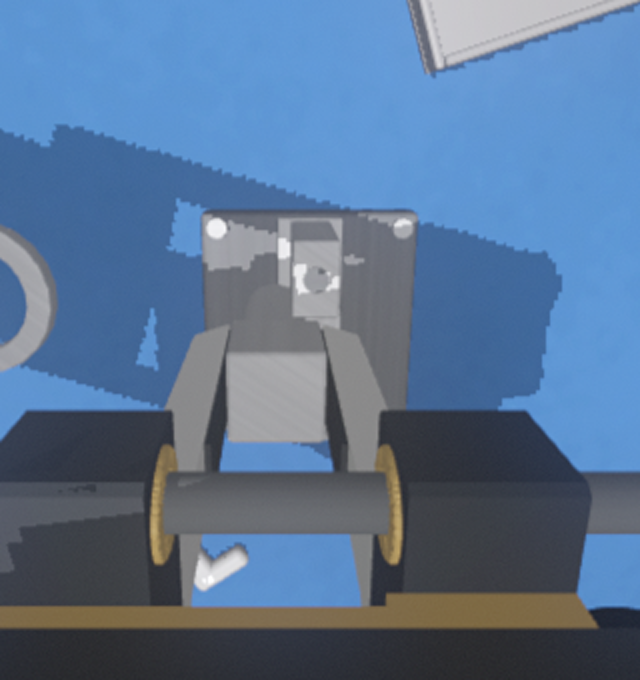

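The pin is stopped at the no-go corners, unchanged in the grip (head at crop (227–327, 352–441)), with about 8.4 N squarely held. Backing off and lifting.

{"fn": "play_rows", "kwargs": {
  "rows": [
    [2, [-0.25, 0.036, 0], [0, 0, 0]],
    [2, [-0.8, 0.116, 0], [0, 0, 0]],
    [2, [-1.6, 0.232, 0], [0, 0, 0]],
    [2, [-2.4, 0.35, 0], [0, 0, 0]],
    [2, [-2.4, 0.35, 2.5], [0, 0, 0]],
    [2, [-2.4, 0.35, 5.5], [0, 0, 0]],
    [2, [-2.4, 0.5, 7.5], [0, 0, 0]],
    [2, [-2.4, 0.5, 7.5], [0, 0, 0]]
  ]
}}

```text
time: 16.68
tool_pos: [0.4973, -0.178, 0.1491]
ee_rot: [3.13, 0.003, 1.428]
wrist_force: [0.6, -0.6, -1.4]
width: 0.0279
```

{"fn": "play_rows", "kwargs": {
  "rows": [
    [2, [2, 2.2, 0], [0, 0, 0]],
    [2, [4.6, 5, 0], [0, 0, 0]],
    [2, [7.3, 7.9, 0], [0, 0, 0]],
    [2, [10, 10.6, 0], [0, 0, 0]],
    [2, [12.5, 13.2, 0], [0, 0, 0]],
    [2, [14, 15, 0], [0, 0, 0]],
    [2, [14, 15, 0], [0, 0, 0]],
    [2, [14, 15, 0], [0, 0, 0]]
  ]
}}

```text
time: 17.35
tool_pos: [0.634, -0.0258, 0.1408]
ee_rot: [-3.139, 0.0, 1.43]
wrist_force: [0.4, -0.5, -2.7]
width: 0.0279
```

```bash
python3 -c "
from h import *
show(2)
for n in ('top','wrist'):
    s=snapshot(n)
    for d in silhouettes(n,'tray')[:1]: m=np.argwhere(d['mask']); u,v=m.mean(0)[::-1]; print(n,d['confidence'],ray(s,u,v,.01).round(4),ray(s,*(m.min(0)+m.max(0))[::-1]/2,.015).round(4))
save(s,'w6',(0,400,120,560),1.5)
"
```

```text
17.4 mean [0.6338, -0.0263, 0.1411, -3.1391, 0.0006, 1.4293, 0.028, -0.1667, -0.4807, -2.1078, -0.077, 0.0645, 0.0382] 
sd [0.0002, 0.0005, 0.0002, 0.0001, 0.0001, 0.0008, 0.0, 0.5322, 0.0299, 0.5845, 0.01, 0.0288, 0.0]
top 0.66 [ 0.6148 -0.0309  0.01  ] [ 0.6191 -0.0292  0.015 ]
wrist 0.8 [ 0.6408 -0.0143  0.01  ] [ 0.6372 -0.0108  0.015 ]
```

View pics/w6.png

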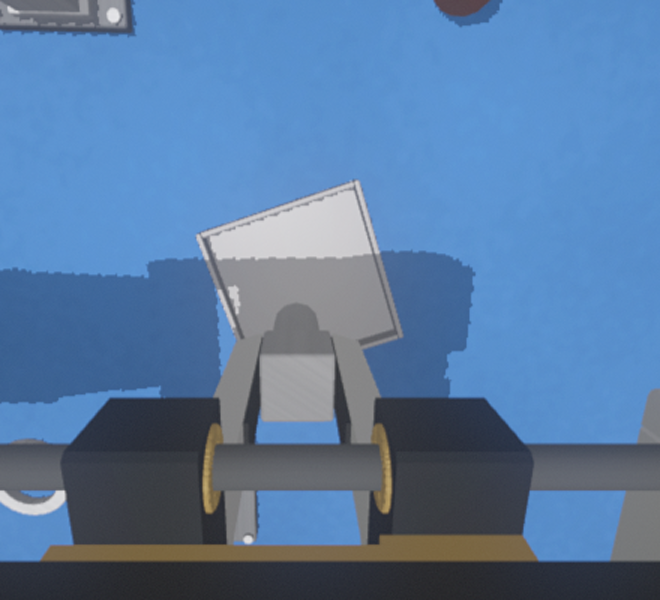

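Tray lies below the pin (corners at crop (200,235),(357,182),(401,336)), clear on all sides. Lowering.

{"fn": "play_rows", "kwargs": {
  "rows": [
    [2, [0.1, -0.1, -2.5], [0, 0, 0]],
    [2, [0.1, -0.1, -5], [0, 0, 0]],
    [2, [0.1, -0.1, -7], [0, 0, 0]],
    [2, [0.1, -0.1, -8.2], [0, 0, 0]],
    [2, [0.1, -0.1, -8.7], [0, 0, 0]],
    [2, [0.1, -0.1, -8.7], [0, 0, 0]],
    [2, [0.1, -0.1, -8.7], [0, 0, 0]]
  ]
}}

```text
time: 18.18
tool_pos: [0.636, -0.0282, 0.0572]
ee_rot: [3.14, -0.0, 1.427]
wrist_force: [-0.2, 0.3, -1.3]
width: 0.0281
```

```bash
python3 -c "
from h import *
show(3)"
```

```text
18.28 mean [0.6364, -0.0281, 0.0578, 3.1386, -0.0, 1.4275, 0.028, -0.0193, 0.4345, -1.4132, -0.0755, 0.0805, 0.0039] 
sd [0.0003, 0.0, 0.0004, 0.0009, 0.0, 0.0001, 0.0001, 0.1553, 0.2147, 0.2492, 0.0324, 0.0085, 0.0046]
```

{"fn": "play_rows", "kwargs": {
  "rows": [
    [2, [0, 0, -0.3], [0, 0, 0]],
    [2, [0, 0, -0.55], [0, 0, 0]],
    [2, [0, 0, -0.7], [0, 0, 0]],
    [2, [0, 0, -0.75], [0, 0, 0]],
    [2, [0, 0, -0.8], [0, 0, 0]],
    [2, [0, 0, -0.8], [0, 0, 0]]
  ]
}}

```text
time: 18.78
tool_pos: [0.6356, -0.0278, 0.0495]
ee_rot: [3.141, 0.0, 1.428]
wrist_force: [-2.9, -0.1, 5.2]
width: 0.0279
```

```bash
python3 -c "
from h import *
show(3)"
```

```text
18.88 mean [0.6356, -0.0278, 0.0495, 3.1406, 0.0, 1.4279, 0.0278, -2.658, -0.1574, 5.5507, -0.0076, 0.6832, 0.0256] 
sd [0.0, 0.0, 0.0, 0.0, 0.0, 0.0, 0.0002, 0.1867, 0.0565, 0.8193, 0.0146, 0.0021, 0.0171]
```

{"fn": "play_rows", "kwargs": {
  "rows": [
    [2, [-0.02, 0, 0], [0, 0, 0]],
    [2, [-0.04, 0, 0.02], [0, 0, 0]],
    [2, [-0.04, 0, 0.03], [0, 0, 0]],
    [2, [-0.04, 0, 0.03], [0, 0, 0]]
  ]
}}

```text
time: 19.22
tool_pos: [0.6356, -0.0278, 0.0494]
ee_rot: [3.14, -0.0, 1.428]
wrist_force: [-1.9, 0.9, 5.6]
width: 0.028
```

```bash
python3 -c "
from h import *
show(3)"
```

```text
19.32 mean [0.6356, -0.0278, 0.0495, 3.1399, -0.0001, 1.4279, 0.0279, -2.4144, 0.6531, 5.6785, 0.0412, 0.4979, 0.0174] 
sd [0.0, 0.0, 0.0, 0.0, 0.0, 0.0, 0.0001, 0.382, 0.2181, 0.7655, 0.0363, 0.0435, 0.0299]
```

{"fn": "play_rows", "kwargs": {
  "rows": [
    [2, [-0.04, 0, 0.02], [0, 0, 0]],
    [2, [-0.08, -0.01, 0.04], [0, 0, 0]],
    [2, [-0.08, -0.01, 0.04], [0, 0, 0]],
    [2, [-0.08, -0.01, 0.04], [0, 0, 0]]
  ]
}}

```text
time: 19.65
tool_pos: [0.6354, -0.0278, 0.0495]
ee_rot: [3.138, -0.001, 1.428]
wrist_force: [2.6, 0.7, 4.8]
width: 0.0279
```

```bash
python3 -c "
from h import *
show(3)"
```

```text
19.75 mean [0.6354, -0.0278, 0.0495, 3.1385, -0.0005, 1.4278, 0.028, 2.5639, 0.7508, 4.8385, 0.1162, -0.4425, -0.0148] 
sd [0.0, 0.0, 0.0, 0.0, 0.0, 0.0, 0.0002, 0.227, 0.1791, 0.062, 0.0138, 0.0617, 0.0165]
```

Lateral force now just changed sign; halve it, then open.

{"fn": "play_rows", "kwargs": {
  "rows": [
    [2, [0.035, -0.01, 0.02], [0, 0, 0]],
    [2, [0.035, -0.01, 0.03], [0, 0, 0]],
    [2, [0.035, -0.01, 0.03], [0, 0, 0]],
    [3.2, [0.035, -0.01, 0.03], [0, 0, 0]],
    [4, [0.035, -0.01, 0.03], [0, 0, 0]],
    [5.5, [0.035, -0.01, 0.03], [0, 0, 0]],
    [5.5, [0.035, -0.01, 0.03], [0, 0, 0]],
    [5.5, [0.035, -0.01, 0.03], [0, 0, 0]]
  ]
}}

```text
time: 20.42
tool_pos: [0.6336, -0.0281, 0.0479]
ee_rot: [-3.139, 0.0, 1.428]
wrist_force: [0.0, 0.4, -0.2]
width: 0.0538
```

{"fn": "play_rows", "kwargs": {
  "rows": [
    [5.5, [0, 0, 0], [0, 0, 0]],
    [5.5, [0, 0, 0], [0, 0, 0]]
  ]
}}

```text
time: 20.58
tool_pos: [0.6343, -0.028, 0.0488]
ee_rot: [-3.141, 0.0, 1.428]
wrist_force: [-0.7, 0.3, 0.7]
width: 0.0551
```

Released with no force. Rise straight up.

{"fn": "play_rows", "kwargs": {
  "rows": [
    [5.5, [0, 0, 1], [0, 0, 0]],
    [5.5, [0, 0, 3], [0, 0, 0]],
    [5.5, [0, 0, 6], [0, 0, 0]],
    [5.5, [0, 0, 9], [0, 0, 0]],
    [5.5, [-2, 0, 12], [0, 0, 0]],
    [5.5, [-5, 0, 15], [0, 0, 0]],
    [5.5, [-9, 0, 16], [0, 0, 0]],
    [5.5, [-13, 0, 16], [0, 0, 0]]
  ]
}}

```text
time: 21.25
tool_pos: [0.5054, -0.0283, 0.2144]
ee_rot: [3.132, 0.0, 1.428]
wrist_force: [0.0, -0.1, -0.3]
width: 0.055
```

{"fn": "play_rows", "kwargs": {
  "rows": [
    [5.5, [-4, 3, 0], [0, 0, 0]],
    [5.5, [-8, 6, 0], [0, 0, 0]],
    [5.5, [-12, 9, 0], [0, 0, 0]],
    [5.5, [-15, 12, 0], [0, 0, 0]],
    [5.5, [-15, 12, 0], [0, 0, 0]],
    [5.5, [-15, 12, 0], [0, 0, 0]]
  ]
}}

```text
time: 21.75
tool_pos: [0.3518, 0.0943, 0.2107]
ee_rot: [3.139, -0.002, 1.432]
wrist_force: [-0.2, -0.7, -0.6]
width: 0.055
```

```bash
python3 - <<'E'
from h import *
show(2)
s=snapshot("scene"); a=s["pixels"][130:330,180:500,::-1]
for l in ("pin","tray"):
    for d in silhouettes("scene",l)[:1]: print(l,d["confidence"],d["point"])
t=snapshot("top"); b=t["pixels"][130:330,180:500,::-1]
cv2.imwrite("pics/end.png",cv2.resize(np.vstack([a,b]),None,fx=1.5*.999*1.0,fy=1.5))
o=cv2.imread("pics/scene0.png"); print("pin base/top proj",proj(s,[[.635,-.028,.004],[.635,-.028,.082]]).round(1))
E
```

```text
21.8 mean [0.3527, 0.0937, 0.2106, 3.1385, -0.0015, 1.4319, 0.0549, 0.2065, -0.4328, -0.4982, -0.0769, 0.0623, 0.0133] 
sd [0.0009, 0.0006, 0.0001, 0.0006, 0.0007, 0.0005, 0.0001, 0.4506, 0.2669, 0.149, 0.0219, 0.0044, 0.0219]
pin 0.91 [202.9, 305.8]
tray 0.95 [221.9, 310.6]
pin base/top proj [[307.5 221.3]
 [306.1 194.3]]
```

View pics/end.png

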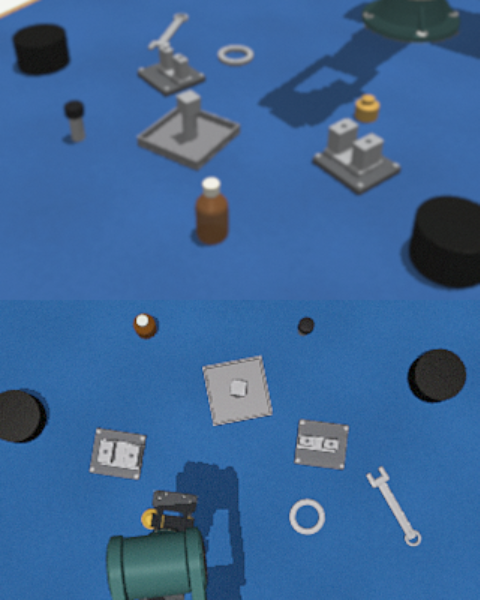

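The pin stands upright in the tray (full scene pixel about (306,203); top-view head at crop (238,388)), and the bystanders are where they were at the start. The gripper is empty and clear of everything.

```bash
python3 -c "
from bench import *
print(close_job())"
```

```text
the job is handed in; nothing more can be done
None
```

The pin passed the go gap, stopped in the no-go gap, and now stands upright in the tray. The job is handed in at about 22 s of robot time.

- **Go gap:** the shank went right through from the end facing the robot and out at the far end. Its axis reached 66 mm past the mouth of the 40 mm gap. The forces at each stop stayed within sensor noise, under about 1 N sideways.
- **No-go gap:** the pin stopped against both jaws. After centring, the force squared up with almost nothing sideways. It was held at about 7.5–8.5 N for more than a second, and the highest reading was about 9 N, well below the 25 N limit.
- **Tray:** touching down gave about 8 N of contact and 2.5 N sideways, probably from a slight tilt of the pin in the grip. I moved the tool to ease the sideways force before opening, and the readings after release were near zero.
- **Last pictures:** the pin stands upright in mid-tray, the other things look unmoved, and the arm is empty and clear. The brass weight is partly hidden by the arm in the last top view, but the scene camera shows it in place.

**Disagreements:** under load, the pin's axis worked out at -5.9 mm in the no-go mouth instead of the expected -6.6 mm. That is within camera error plus the give in the grip. The tray detector's centre was up to 2 cm off because the gripper hid part of the tray, so I placed the pin using the tray's corners instead.

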